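# Divert grinding balls with a seesaw gate

## Robot

A 7-joint arm with a two-finger parallel gripper is mounted at the origin on a cart in front of the work surface, level with it; the furniture and walls round the work are solid. World frame = base frame: x ahead of the robot, y to its left, z up, the work surface at z = 0. Lengths are in mm, angles in rad, forces in N, time in s.
With the tool pointing down it reaches from about 425 to 800 mm from the base axis. Payload 8.3 kg.
Tool frame: the origin (TCP) lies at the very end of the fingers, on their centre line; the grasp point (between the pads) lies 19 mm behind it (arm.grip_point_offset is the distance from the TCP to the grasp point, in mm); z points along the fingers, y is the direction in which the jaws open and shut (so a half turn about z gives the same grasp; the last joint's range is limited). The gripper opens to 85 mm and grips with 20 to 120 N. Pads are 22 mm wide; open, the fingers measure 114 mm over their backs; the gripper's body (76 mm by 85 mm) begins 54 mm behind the grasp point. The pads swing forward as they close: fully open they stand 13 mm farther back than shut.
Start: joints at [1.061, 0.383, 0.016, 1.37, -0.006, 1.388, -0.046], TCP at [270.084, -563.609, 205.579] pointing down, gripper open.
Joint ranges: [-2.95, 2.95], [-0.25, 2.06], [-1.52, 1.56], [0.18, 2.33], [-1.44, 4.58], [0.02, 2.06], [-3.01, 3.01]. Speed limits (rad/s): [2.39, 2.39, 3.01, 3.01, 3.14, 3.14, 3.14].

## Interface

Orientations are given as a unit quaternion [w, x, y, z].
In Python, from cell import arm gives the robot as it stands.
- The arm moves only by the shell command python3 -m inch 'ROWS' [OPENING]. ROWS is JSON, a list of rows, each an object of numbers: "tx", "ty", "tz": the shift along the tool's x, y, z each as a share of 0.5 m, from -1 to 1; "ax", "ay", "az": the turn, a rotation vector about the tool's x, y, z each as a share of 2 pi rad, from -1 to 1. A call has 1 to 5 rows; each row is the pose to reach, as a shift and turn from the pose measured when the call began, along the tool's axes at that moment, turning the shorter way round; what a row does not reach only later rows make up. A row lasts 1/10 s, in which the tool goes at most 50 mm and 8.59 degrees, less where a joint would pass 70% of its speed; a pose out of reach is approached as far as the arm can. A call with a number of a shift or a turn outside -1 to 1 is refused whole. A call with a gripper value outside its range is refused whole. OPENING is the opening, from 0 (shut) to 1 (fully open), set as the call begins (- or left out, the last holds). The fingers move at their own pace and stop on an object; the grip force is fixed at half the most. Time passes only in rows, so rows that repeat a pose let the fingers close. It gives the time, the measured TCP pose, the force and the opening at its end, in the units of the state.
- arm.read_state(): the state, without advancing time (a new reading comes with each control period).
- arm.snapshot(name): name is "side" or "top" or "wrist"; returns a dict with "pixels" (480x640x3 uint8, blue, green, red), "z_map" (480x640 float32, mm along the optical axis (not along the pixel's ray), 0 where there is no reading), "vertical_fov" (degrees; the focal length in pixels is half the picture's height over the tangent of half this angle, whatever the lens; pixels are square), "cx", "cy" (the principal point, pixels), "distortion" ([k1, k2, p1, p2, k3] as OpenCV has them; the pictures are not rectified), "rvec" (rotation vector, rad) and "tvec" (3), from world to camera coordinates, as OpenCV has them. Camera axes: x right, y down, z forward; pixel columns grow to the right and rows downward; lengths in mm; the calibration is good to about 2 mm. A picture is of the moment at which its call begins.
- arm.hand_in(): hands the job in, once; it reports no verdict.
Trained networks look in a picture, given as the dict that the camera call returned (one of the last four; its "shot" number tells which), for a name from the list of things; names that differ only in an ending like _2 or _b are one class to them, and where a whole thing is asked for, a point or a joint stands for the part that bears it (a point fixed in the world has none). Each returns a list of dicts, best first, with "conf" (0 to 1); they miss things now and then, are a little off and sometimes report something else, mostly with a low value. They report only what shows in the picture. A call takes as long as a camera call.
- arm.find_in(picture, target): "bbox" ([left, top, right, bottom] in pixels, round what is visible of it).
- arm.trace(picture, target): "pixels" (480x640 bool, what is visible of it) and "bbox" ([left, top, right, bottom] in pixels, round what is visible of it).
- arm.place_of(picture, target): "location" ([row, column] in pixels: a listed point, or the origin of a listed thing).
The state is a dict: "clock": time; "q": joint angles; "qd": joint speeds; "joint_torque": joint torques, N m; "tool_pos": TCP position; "orientation": TCP orientation; "wrist_force": force on the tool from outside, world axes, zero at the start; "ft_torque": the same for the moment, N m; "width": finger opening in mm.
Only numpy, scipy, OpenCV 4.12 (cv2) and the standard library are available. Lean on these libraries where they do the work, as an engineer would, in place of code of your own. Each camera call takes 0.05 s, during which the arm holds its last target.

## Task

The left outlet of the ball sorter is stoppered, so three steel grinding balls are stuck on the seesaw gate. With the fingertips only, first push the catch tray by its front plate fully home under the right outlet; then press down the raised right-hand pad of the gate to rock it fully over, so that all the balls feed down the right chute into the tray. Do not touch or lift the balls, grasp nothing, and leave the flask and the loose stoppers where they stand.

Things in the scene. Friction and masses are not known exactly. Their poses are not given: they have to be found in the camera images.
- sorter: The ball sorter, a fixed rig on an 8 mm grey base plate. Origin: on the worktop under the gate's pivot; x away from the robot, y to its left, z up; turned by up to 0.4 rad. In its frame (mm): pivot (0, 0, 115); left and right chutes are channels x -21 to 21, 72 to 177 to either side in y, top edge z 122, each with a downward outlet. A black rubber stopper and a guard plate (top z 155) close the left chute.
- gate (a joint): Seesaw gate: steel trough 140 mm long (along the sorter's y), 32 mm wide, on a pivot along the sorter's x, with two black ribbed pads on its robot side. 0 rad: leaning down to the left (stoppered side, start); 0.25: level; 0.5: at its stop, down to the right. Damped, stays on the side it leans to, needs 1 to 2 N at the pad.
- gate_pad_right (a point): Middle of the top face of the gate's right-hand pad (36 mm along x, 34 mm along y), 59 mm to the robot side of the trough's middle and 58 mm right of the pivot. It moves with the gate: about 139 mm above the worktop at the start, about 110 mm when fully pressed down.
- gate_pad_left (a point): The same point on the left-hand pad, 58 mm left of the pivot, low at the start.
- tray (a joint): Catch tray: open steel tray 100 x 100 mm, walls 34 mm high, sliding between runners along the sorter's +x (away from the robot). 0 m: drawn out; 0.09 m: home against its stop, under the right outlet. Stays where it is left; needs about 1.5 N. It starts 65 to 90 mm short of home.
- tray_plate (a point): On the robot-side face of the tray's upright front push plate (60 mm wide along y, 5 mm thick, with a rounded bead along its top edge that stands 2 mm out from the face), midway along y and 74 mm above the worktop; the top edge is at 98 mm. Axes as the sorter's; push along +x.
- tray_floor (a point): Middle of the tray's inner floor, 12 mm above the worktop; moves with the tray. Axes as the sorter's.
- ball_0: Steel ball, 22 mm diameter, 43 g; number 1 of three in a row on the gate, counted from the stopper; origin at its underside as it starts.
- ball_1: Steel ball, 22 mm diameter, 43 g; number 2 of three in a row on the gate, counted from the stopper; origin at its underside as it starts.
- ball_2: Steel ball, 22 mm diameter, 43 g; number 3 of three in a row on the gate, counted from the stopper; origin at its underside as it starts.
- ball_0_center (a point): Centre of that ball.
- ball_1_center (a point): Centre of that ball.
- ball_2_center (a point): Centre of that ball.
- stopper_a: Bystander: loose black rubber stopper, 24 mm wide, 18 mm high, standing in front of the sorter. Origin under its centre.
- stopper_b: Bystander: loose pale stopper, 28 mm wide, 12 mm high, standing in front of the sorter. Origin under its centre.
- flask: Bystander: glass conical flask, 92 mm wide, 124 mm high, standing left of the sorter. Origin under its centre.

How it is judged (in metres and radians):
On the way, in this order (a step that is already met when the one before it is completed fails the run):
1. the tray is home under the right outlet while the gate still leans left (value of joint tray above 0.08 m and value of joint gate below 0.1 rad), for 0.2 s.
2. the gate is rocked over to the right (value of joint gate above 0.42 rad), for 0.2 s.
At the end, for the whole second after the job is handed in: Tray within 10 mm of its stop (joint above 0.08), gate leaning right (joint above 0.42), all three ball centres inside the tray (within 40 mm of the middle of its floor along x and y, 0 to 40 mm above the floor) and nearly at rest (under 0.15 m/s) (value of joint tray above 0.08 m and value of joint gate above 0.42 rad and x of ball_0_center in the frame of tray_floor between -0.04 and 0.04 m and y of ball_0_center in the frame of tray_floor between -0.04 and 0.04 m and z of ball_0_center in the frame of tray_floor between 0 and 0.04 m and x of ball_1_center in the frame of tray_floor between -0.04 and 0.04 m and y of ball_1_center in the frame of tray_floor between -0.04 and 0.04 m and z of ball_1_center in the frame of tray_floor between 0 and 0.04 m and x of ball_2_center in the frame of tray_floor between -0.04 and 0.04 m and y of ball_2_center in the frame of tray_floor between -0.04 and 0.04 m and z of ball_2_center in the frame of tray_floor between 0 and 0.04 m and linear speed of each of ball_0, ball_1, ball_2 below 0.15 m/s); the robot touches nothing.
It fails at once if the gate is rocked over while the tray is not home (value of joint gate above 0.25 rad and value of joint tray below 0.08 m).
It fails at once if the hand touches a ball (contact force between any of the fingers, the arm and ball_0 above 0.3 N or contact force between any of the fingers, the arm and ball_1 above 0.3 N or contact force between any of the fingers, the arm and ball_2 above 0.3 N).
It fails at once if a ball is lifted (height (world z) of any of ball_0_center, ball_1_center, ball_2_center above 0.18 m).
It fails at once if the flask or a loose stopper is moved or tipped (distance of any of stopper_a, stopper_b, flask from where it was at the start of the episode above 0.02 m or angle between any of stopper_a, stopper_b, flask's own z axis and vertical above 0.3 rad).
It also fails if it takes over 42 s, if anything falls off the work surface, if the arm or the gripper's body presses on something with over 40 N, if the wrist force passes 120 N, or if a joint passes its speed limit or range.

## Working session

There is one attempt and no reset: what is moved stays moved. The work goes in short steps, Python scripts to look and compute and a shell command to move; the robot and the scene stay as the last step left them, time stands still between calls to the robot, and variables do not carry over. Pictures are saved under pics/ and viewed, and the job is handed in when it is done.

```bash
ls; mkdir -p pics
cat > h.py <<'E'
from cell import arm
import numpy as np, cv2
from scipy.spatial.transform import Rotation as R
def K(p):
    f=240/np.tan(np.radians(p["vertical_fov"])/2)
    return np.array([[f,0,p["cx"]],[0,f,p["cy"]],[0,0,1.]])
def ray(p,rc):
    u=cv2.undistortPoints(np.array([[[rc[1],rc[0]]]],float),K(p),np.array(p["distortion"],float))[0,0]
    Rm=cv2.Rodrigues(np.array(p["rvec"],float))[0]; t=np.array(p["tvec"],float).ravel()
    return -Rm.T@t, Rm.T@np.array([u[0],u[1],1.])
def depthpt(p,rc):
    o,d=ray(p,rc); r,c=int(round(rc[0])),int(round(rc[1]))
    w=p["z_map"][max(r-1,0):r+2,max(c-1,0):c+2]; w=w[w>0]
    return o+d*np.median(w) if len(w) else None
def atz(p,rc,z):
    o,d=ray(p,rc); return o+d*(z-o[2])/d[2]
def proj(p,X):
    q=cv2.projectPoints(np.array(X,float).reshape(-1,1,3),np.array(p["rvec"],float),np.array(p["tvec"],float),K(p),np.array(p["distortion"],float))[0]
    return q.reshape(-1,2)
E
python3 - <<'E'
from h import *
np.set_printoptions(precision=1,suppress=True)
s=arm.read_state(); print(s)
for n in ["top","side"]:
    p=arm.snapshot(n); cv2.imwrite(f"pics/{n}0.png",p["pixels"])
    print(n,"cam",ray(p,(240,320)))
    for t,z in [("sorter",0),("gate_pad_right",139),("gate_pad_left",110),("tray_plate",74),("tray_floor",12),("ball_0_center",None),("stopper_a",0),("stopper_b",0),("flask",0)]:
        for r in arm.place_of(p,t)[:3]:
            print(t,r["conf"],np.array(r["location"]),"depth",depthpt(p,r["location"]),"atz",atz(p,r["location"],z) if z is not None else "")
E
```

```text
pics
{'clock': 0.0, 'q': array([ 1.1,  0.4,  0. ,  1.4, -0. ,  1.4, -0. ]), 'qd': array([ 0.,  0.,  0.,  0., -0.,  0.,  0.]), 'joint_torque': array([  0. , -62.8,   0.8, -37.2,   0. ,   0. ,   0. ]), 'tool_pos': array([ 269.8, -563.1,  204.6]), 'orientation': array([-0. ,  1. ,  0.2, -0. ]), 'wrist_force': array([-0.1,  0.2, -0.3]), 'ft_torque': array([ 0., -0., -0.]), 'width': 85.46080574609567}
top cam (array([ 430.2,   92.1, 1037.2]), array([ 0.1, -0. , -1. ]))
sorter 0.88 [203.9 301.2] depth [632.1  89.8 125.8] atz [660.   89.5   0. ]
gate_pad_right 0.95 [221.1 328.1] depth [598.1  41.4 139.8] atz [598.3  41.3 139. ]
gate_pad_left 0.92 [221.5 264.6] depth [601.5 156.9 110.5] atz [601.6 156.9 110. ]
tray_plate 0.64 [254.7 376.8] depth [543.4 -51.9  98.6] atz [546.3 -55.6  74. ]
tray_floor 0.74 [237.8 371.7] depth [588.6 -55.2  11.1] atz [588.5 -55.1  12. ]
ball_0_center 0.56 [192.7 267.3] depth [653.1 152.3 122.4] atz 
stopper_a 0.69 [260.4 275.6] depth [539.6 139.7  17.8] atz [541.5 140.5   0. ]
stopper_a 0.51 [262.7 230.4] depth [534.9 230.8  10.6] atz [535.9 232.2   0. ]
stoppe
[... 549 characters left out ...]
0.27 [203.9 298.7] depth [603.7  41.5 139.2] atz [618.  -11.1 110. ]
tray_plate 0.66 [211.6 346.4] depth [ 556.5 -186.6    2.8] atz [534.7 -60.3  74. ]
tray_plate 0.53 [380.7 234.8] depth [616.5 380.9  38.5] atz [601.3 413.6  74. ]
tray_floor 0.85 [238.6 315.4] depth [586.   -4.1  40.2] atz [596.6 -48.6  12. ]
stopper_a 0.51 [305.7 318.8] depth [546.6 152.3   2.7] atz [547.4 149.    0. ]
stopper_a 0.5 [340.2 315.7] depth [530.6 249.3  11.3] atz [533.6 236.9   0. ]
stopper_b 0.51 [305.7 318.8] depth [546.6 152.3   2.7] atz [547.4 149.    0. ]
stopper_b 0.5 [340.2 315.7] depth [530.6 249.3  11.3] atz [533.6 236.9   0. ]
flask 0.69 [380.6 233.5] depth [618.1 381.5  39. ] atz [634.9 345.7   0. ]
```

View pics/top0.png

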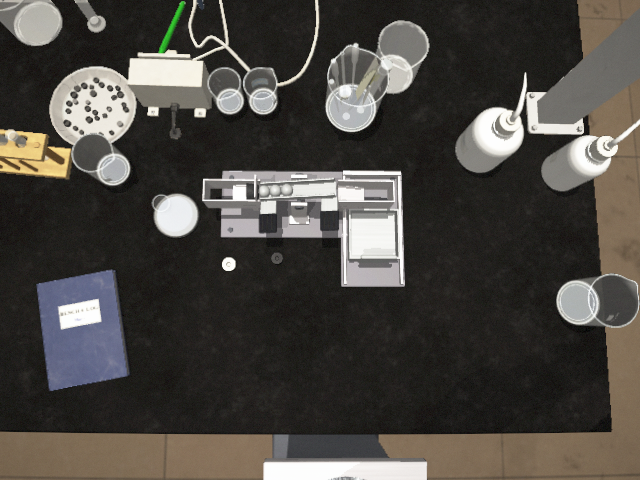

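View pics/side0.png

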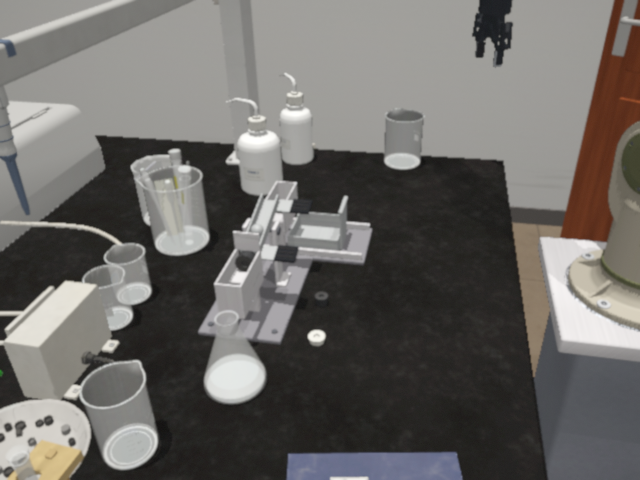

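The top view shows the sorter at about (300,200) with almost no rotation. The tray is drawn out at (375,240), and the pads are at (268,221) and (328,221). I'll zoom in on the plate and the pads next.

Run:
```python
from h import *
np.set_printoptions(precision=1,suppress=True)
p=arm.snapshot("top")
c=p["pixels"][160:300,250:420]; cv2.imwrite("pics/topz.png",cv2.resize(c,None,fx=4,fy=4,interpolation=cv2.INTER_CUBIC))
for r in range(238,292,2):
    print(r,[ "%.0f,%.0f,%.0f"%tuple(X) if X is not None else None for X in (depthpt(p,(r,cc)) for cc in (355,365,377,388,396))])
for t in ["gate_pad_right","gate_pad_left"]:
    for m in arm.trace(p,t)[:2]:
        ys,xs=np.nonzero(m["pixels"]); P=np.array([depthpt(p,(a,b)) for a,b in zip(ys,xs)])
        print(t,m["conf"],m["bbox"],np.median(P,0),np.percentile(P,5,0),np.percentile(P,95,0))
```

```text
238 ['588,-21,13', '588,-41,12', '588,-66,13', '588,-89,12', '586,-102,30']
240 ['584,-21,12', '584,-41,12', '584,-66,12', '584,-89,12', '582,-102,25']
242 ['579,-21,14', '580,-41,11', '580,-66,11', '580,-88,13', '578,-102,25']
244 ['575,-21,13', '576,-41,11', '576,-66,13', '576,-88,12', '574,-103,24']
246 ['571,-21,13', '571,-41,12', '572,-66,13', '572,-88,13', '570,-102,26']
248 ['567,-21,12', '567,-41,12', '568,-66,12', '568,-88,12', '566,-102,25']
250 ['563,-21,13', '563,-41,12', '564,-66,11', '564,-88,12', '562,-102,24']
252 ['559,-21,12', '559,-41,11', '559,-66,12', '560,-88,11', '558,-102,24']
254 ['555,-21,13', '555,-41,13', '555,-65,14', '555,-88,14', '554,-102,26']
256 ['551,-21,13', '541,-30,97', '541,-52,98', '541,-73,97', '541,-88,97']
258 ['543,-17,43', '537,-30,96', '537,-53,96', '538,-73,97', '544,-98,43']
260 ['543,-21,12', '537,-35,61', '538,-58,57', '538,-80,59', '543,-103,17']
262 ['539,-21,9', '538,-40,21', '538,-64,23', '539,-88,10', '540,-105,7']
264 ['535,-21,8', '535,-41,9', '535,-66,8', '536,-89,7', '536,-105,8']
266 ['531,-21,8', '531,-41,9', '531,-66,8', '
[... 508 characters left out ...]
,9', '503,-104,8']
282 ['498,-21,9', '498,-41,9', '499,-66,7', '499,-88,8', '499,-105,7']
284 ['494,-21,9', '494,-41,8', '495,-65,9', '495,-88,9', '495,-104,7']
286 ['490,-21,5', '491,-41,6', '491,-65,8', '491,-88,7', '491,-104,6']
288 ['487,-22,1', '487,-42,1', '487,-66,1', '487,-89,-0', '487,-105,2']
290 ['483,-21,1', '483,-42,0', '483,-66,1', '483,-89,-1', '483,-105,1']
gate_pad_right 0.76 [261.3, 180.6, 338.5, 234.0] [641.1  77.6 130.3] [587.6  28.9 107.1] [672.3 161.8 143.1]
gate_pad_left 0.74 [256.0, 178.2, 339.3, 235.7] [640.8  77.8 129.1] [587.3  28.8 105.6] [672.3 162.5 143. ]
gate_pad_left 0.55 [259.4, 186.5, 268.0, 198.2] [655.8 160.  123.4] [648.3 151.2 117.9] [665.6 168.8 126.9]
```

View pics/topz.png

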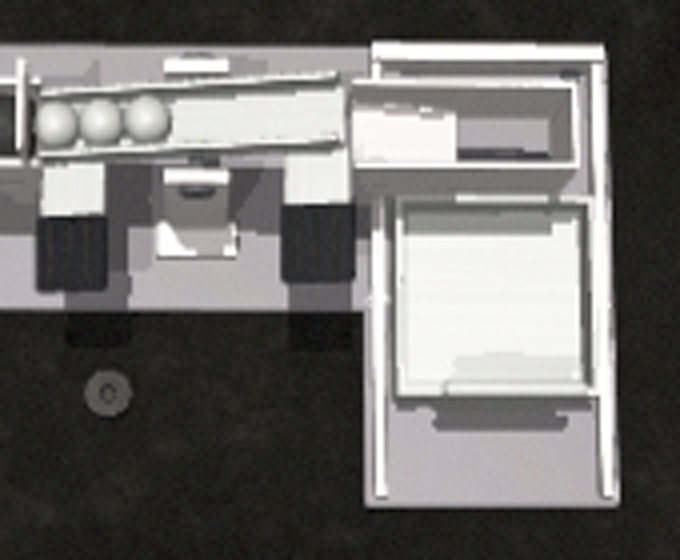

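```bash
cat > to.py <<'E'
import sys; from h import *
# usage: to.py x y z [yaw of tool x]; prints the shift/turn in tool shares
s=arm.read_state(); q=s["orientation"]; Rt=R.from_quat([q[1],q[2],q[3],q[0]])
g=np.array([float(a) for a in sys.argv[1:4]])
d=Rt.inv().apply(g-s["tool_pos"])/500
print("t",s["clock"],"pos",s["tool_pos"].round(1),"F",s["wrist_force"].round(2),"w",round(s["width"],1),"yaw",np.arctan2(*Rt.as_matrix()[[1,0],[0,0]]).round(3),"tool z",Rt.as_matrix()[:,2].round(3))
print("shift",d.round(4))
if len(sys.argv)>4:
    y=float(sys.argv[4]); T=R.from_euler('z',y)*R.from_euler('x',np.pi)
    print("turn",((Rt.inv()*T).as_rotvec()/2/np.pi).round(4))
E
python3 to.py 490 -54 205 0
```

```text
t 1.15 pos [ 270.1 -563.6  205.6] F [0.18 0.05 0.54] w 85.6 yaw 0.447 tool z [ 0.  0. -1.]
shift [ 0.8371 -0.7291  0.0012]
turn [-0.     -0.      0.0711]
```

```bash
python3 -m inch '[{"tx":0.837,"ty":-0.729,"az":0.071},{"tx":0.837,"ty":-0.729,"az":0.071},{"tx":0.837,"ty":-0.729,"az":0.071},{"tx":0.837,"ty":-0.729,"az":0.071},{"tx":0.837,"ty":-0.729,"az":0.071}]' 0; python3 to.py 490 -54 205 0
```

```text
t 1.15 pos [ 270.1 -563.6  205.6] F [0.18 0.05 0.54] w 85.6 yaw 0.447 tool z [ 0.  0. -1.]
shift [ 0.8371 -0.7291  0.0012]
turn [-0.     -0.      0.0711]$[0]: bad value
```

```bash
python3 -m inch '[{"tx":0.837,"ty":-0.729,"tz":0,"ax":0,"ay":0,"az":0.071},{"tx":0.837,"ty":-0.729,"tz":0,"ax":0,"ay":0,"az":0.071},{"tx":0.837,"ty":-0.729,"tz":0,"ax":0,"ay":0,"az":0.071},{"tx":0.837,"ty":-0.729,"tz":0,"ax":0,"ay":0,"az":0.071},{"tx":0.837,"ty":-0.729,"tz":0,"ax":0,"ay":0,"az":0.071}]' 0; python3 to.py 490 -54 205 0
```

```text
clock: 1.65
tool_pos: [368.3, -335.7, 205.9]
orientation: [0.0, 1.0, 0.0, 0.0]
wrist_force: [0.8, 0.7, -0.1]
width: 12.2
t 1.65 pos [ 368.3 -335.7  205.9] F [ 0.79  0.67 -0.15] w 12.2 yaw 0.0 tool z [ 0.    -0.001 -1.   ]
shift [ 0.2434 -0.5633  0.0015]
turn [ 0.0001 -0.0001  0.    ]
```

```bash
python3 -m inch '[{"tx":0.243,"ty":-0.563,"tz":0,"ax":0,"ay":0,"az":0},{"tx":0.243,"ty":-0.563,"tz":0,"ax":0,"ay":0,"az":0},{"tx":0.243,"ty":-0.563,"tz":0,"ax":0,"ay":0,"az":0},{"tx":0.243,"ty":-0.563,"tz":0,"ax":0,"ay":0,"az":0},{"tx":0.243,"ty":-0.563,"tz":0,"ax":0,"ay":0,"az":0}]' 0; python3 to.py 490 -54 150 0
```

```text
clock: 2.15
tool_pos: [467.2, -106.0, 206.2]
orientation: [0.001, 1.0, -0.0, 0.001]
wrist_force: [0.6, -0.5, 0.4]
width: -0.2
t 2.15 pos [ 467.2 -106.   206.2] F [ 0.57 -0.55  0.38] w -0.2 yaw -0.0 tool z [ 0.001 -0.001 -1.   ]
shift [ 0.0455 -0.1041  0.1123]
turn [ 0.0002 -0.0002 -0.    ]
```

```bash
python3 -m inch '[{"tx":0.0455,"ty":-0.104,"tz":0.0,"ax":0,"ay":0,"az":0},{"tx":0.0455,"ty":-0.104,"tz":0.0,"ax":0,"ay":0,"az":0},{"tx":0.0455,"ty":-0.104,"tz":0.272,"ax":0,"ay":0,"az":0},{"tx":0.0455,"ty":-0.104,"tz":0.272,"ax":0,"ay":0,"az":0},{"tx":0.0455,"ty":-0.104,"tz":0.272,"ax":0,"ay":0,"az":0}]' 0; python3 to.py 520 -54 70 0
python3 - <<'E'
from h import *
for n in ["top","side"]:
    p=arm.snapshot(n); a=p["pixels"][150:310,240:430] if n=="top" else p["pixels"][150:350,200:420]
    cv2.imwrite(f"pics/{n}1.png",cv2.resize(a,None,fx=3,fy=3,interpolation=cv2.INTER_CUBIC))
E
```

```text
clock: 2.65
tool_pos: [488.8, -54.4, 67.6]
orientation: [0.001, 1.0, -0.0, -0.0]
wrist_force: [1.1, -0.7, 0.0]
width: -0.0
t 2.65 pos [488.8 -54.4  67.6] F [ 1.1  -0.66  0.04] w -0.0 yaw -0.0 tool z [-0.    -0.001 -1.   ]
shift [ 0.0623 -0.0007 -0.0048]
turn [ 0.0002  0.     -0.    ]
```

View pics/top1.png

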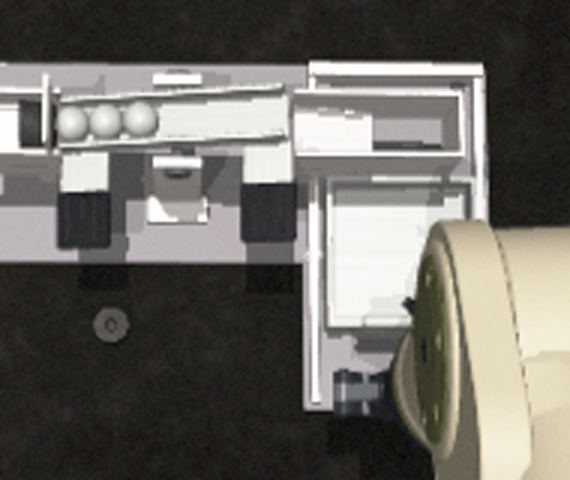

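View pics/side1.png

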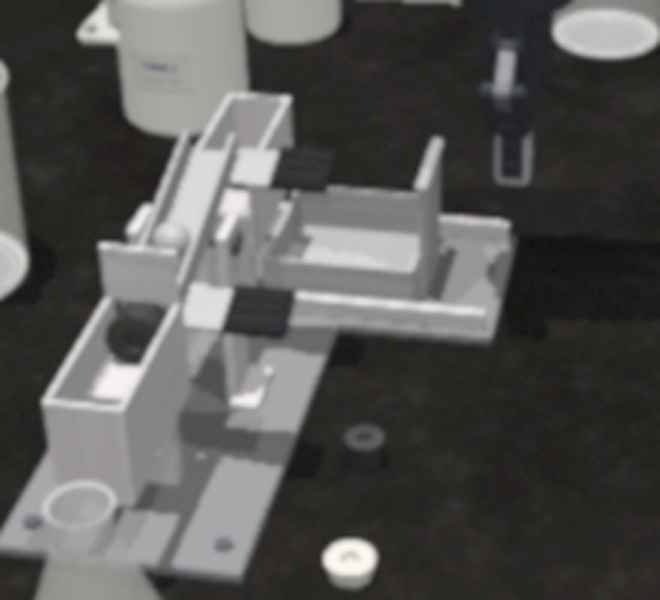

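The closed fingers stand in front of the plate, centred on it, and nothing is touching. Next I'll push gently.

```bash
python3 -m inch '[{"tx":0.04,"ty":0,"tz":0,"ax":0,"ay":0,"az":0},{"tx":0.07,"ty":0,"tz":0,"ax":0,"ay":0,"az":0},{"tx":0.09,"ty":0,"tz":0,"ax":0,"ay":0,"az":0},{"tx":0.11,"ty":0,"tz":0,"ax":0,"ay":0,"az":0},{"tx":0.13,"ty":0,"tz":0,"ax":0,"ay":0,"az":0}]' 0; python3 to.py 590 -55 70 0
python3 -m inch '[{"tx":0.02,"ty":0,"tz":0,"ax":0,"ay":0,"az":0},{"tx":0.04,"ty":0,"tz":0,"ax":0,"ay":0,"az":0},{"tx":0.06,"ty":0,"tz":0,"ax":0,"ay":0,"az":0}]' 0; python3 to.py 590 -55 70 0
```

```text
clock: 3.25
tool_pos: [552.1, -54.5, 66.4]
orientation: [0.0, 1.0, -0.0, -0.003]
wrist_force: [-0.7, -0.8, 1.2]
width: 0.0
t 3.25 pos [552.1 -54.5  66.4] F [-0.65 -0.78  1.21] w 0.0 yaw -0.001 tool z [-0.006 -0.    -1.   ]
shift [ 0.0757  0.0009 -0.0077]
turn [ 0.      0.001  -0.0001]
clock: 3.55
tool_pos: [583.0, -54.5, 66.4]
orientation: [0.0, 1.0, -0.0, -0.003]
wrist_force: [-1.7, 0.1, 1.9]
width: 0.1
t 3.55 pos [583.  -54.5  66.4] F [-1.72  0.08  1.89] w 0.1 yaw -0.001 tool z [-0.006 -0.    -1.   ]
shift [ 0.014   0.0011 -0.0073]
turn [ 0.      0.001  -0.0001]
```

```bash
python3 -m inch '[{"tx":0.015,"ty":0,"tz":0,"ax":0,"ay":0,"az":0},{"tx":0.025,"ty":0,"tz":0,"ax":0,"ay":0,"az":0},{"tx":0.03,"ty":0,"tz":0,"ax":0,"ay":0,"az":0}]' 0
python3 -m inch '[{"tx":0.01,"ty":0,"tz":0,"ax":0,"ay":0,"az":0},{"tx":0.01,"ty":0,"tz":0,"ax":0,"ay":0,"az":0}]' 0
python3 - <<'E'
from h import *
for n in ["top","side"]:
    p=arm.snapshot(n); a=p["pixels"][150:310,240:430] if n=="top" else p["pixels"][150:350,200:420]
    cv2.imwrite(f"pics/{n}2.png",cv2.resize(a,None,fx=3,fy=3,interpolation=cv2.INTER_CUBIC))
E
```

```text
clock: 3.85
tool_pos: [593.2, -54.4, 65.9]
orientation: [0.0, 1.0, -0.0, -0.009]
wrist_force: [-32.8, 1.2, 25.3]
width: 0.1
clock: 4.05
tool_pos: [592.7, -54.4, 66.1]
orientation: [0.001, 1.0, -0.0, -0.015]
wrist_force: [-29.6, 0.9, 24.8]
width: -0.1
```

View pics/top2.png

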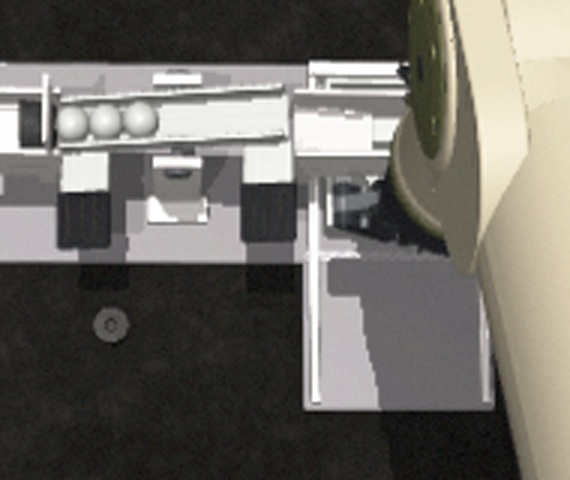

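View pics/side2.png

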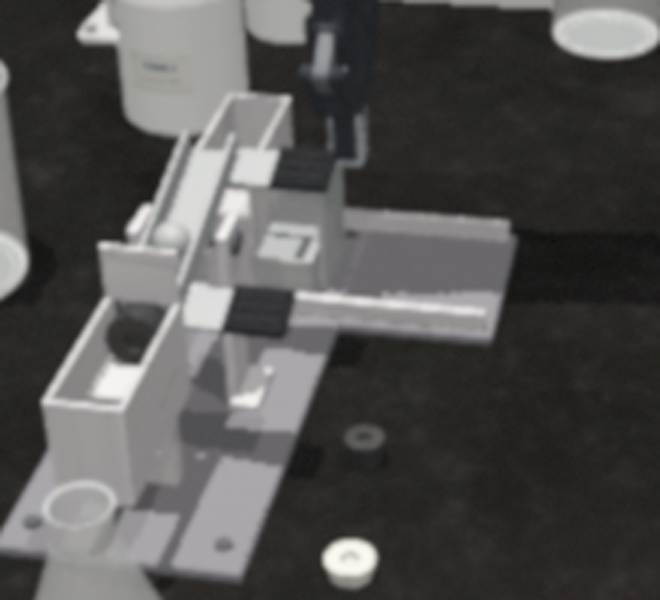

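The push stopped at x≈593 mm and the force jumped to about 30 N, so the tray is against its stop. I'll back off and check.

```bash
python3 -m inch '[{"tx":-0.02,"ty":0,"tz":0,"ax":0,"ay":0,"az":0},{"tx":-0.06,"ty":0,"tz":0,"ax":0,"ay":0,"az":0},{"tx":-0.14,"ty":0,"tz":0,"ax":0,"ay":0,"az":0},{"tx":-0.18,"ty":0,"tz":0,"ax":0,"ay":0,"az":0},{"tx":-0.18,"ty":0,"tz":0,"ax":0,"ay":0,"az":0}]' 0
python3 to.py 490 -54 200 0
python3 - <<'E'
from h import *
for n in ["top","side"]:
    p=arm.snapshot(n); a=p["pixels"][150:310,240:430] if n=="top" else p["pixels"][150:350,200:420]
    cv2.imwrite(f"pics/{n}3.png",cv2.resize(a,None,fx=3,fy=3,interpolation=cv2.INTER_CUBIC))
    for t in ("tray_plate","tray_floor"):
        print(n,t,[(r["conf"],depthpt(p,r["location"]).round(0),atz(p,r["location"],74 if t=="tray_plate" else 12).round(0)) for r in arm.place_of(p,t)[:2]])
    if n=="top":
        for r in range(220,262,2): print(r,[ "%.0f,%.0f,%.0f"%tuple(X) for X in (depthpt(p,(r,cc)) for cc in (355,362,370,377))])
E
```

```text
clock: 4.65
tool_pos: [500.8, -54.7, 68.7]
orientation: [0.001, 1.0, -0.0, -0.015]
wrist_force: [0.4, -0.2, -0.9]
width: -0.2
t 4.65 pos [500.8 -54.7  68.7] F [ 0.42 -0.23 -0.89] w -0.2 yaw -0.001 tool z [-0.03  -0.002 -1.   ]
shift [-0.0293 -0.0009 -0.2619]
turn [ 0.0003  0.0047 -0.0001]
top tray_plate [(0.6, array([546.,  -3., 438.]), array([617., -61.,  74.]))]
top tray_floor [(0.69, array([638., -35., 121.]), array([663., -50.,  12.])), (0.5, array([613., 328.,  72.]), array([624., 343.,  12.]))]
220 ['625,-21,12', '609,-25,97', '609,-40,97', '610,-54,96']
222 ['621,-21,12', '605,-25,97', '606,-40,96', '606,-53,97']
224 ['611,-18,41', '605,-27,79', '605,-43,79', '605,-56,79']
226 ['610,-19,28', '605,-30,56', '605,-46,56', '603,-58,67']
228 ['609,-21,10', '605,-33,35', '605,-49,33', '603,-61,48']
230 ['605,-21,8', '605,-36,9', '605,-52,11', '603,-65,22']
232 ['601,-21,9', '601,-36,8', '601,-52,9', '601,-66,10']
234 ['597,-21,8', '597,-36,7', '597,-52,8', '597,-66,10']
236 ['592,-21,8', '592,-36,9', '593,-52,8', '538,-13,354']
238 ['588,-21,8', '588,-36,8', '589,-52,9', '535,-13,35
[... 240 characters left out ...]

248 ['567,-21,10', '568,-35,8', '568,-52,9', '523,-15,343']
250 ['564,-21,6', '564,-36,8', '564,-52,8', '523,-18,323']
252 ['559,-21,8', '559,-35,9', '560,-52,8', '519,-17,331']
254 ['555,-21,7', '555,-35,9', '555,-52,9', '516,-16,337']
256 ['551,-21,9', '551,-35,9', '551,-52,9', '512,-15,340']
258 ['547,-21,10', '547,-35,9', '547,-51,11', '510,-15,341']
260 ['543,-21,9', '543,-35,8', '519,-21,228', '507,-15,340']
side tray_plate [(0.77, array([607., -67.,  69.]), array([605., -58.,  74.])), (0.71, array([618., 382.,  40.]), array([604., 413.,  74.]))]
side tray_floor [(0.96, array([638.,  -1.,  39.]), array([651., -44.,  12.])), (0.74, array([663., 128., 133.]), array([735., -65.,  12.]))]
```

View pics/top3.png

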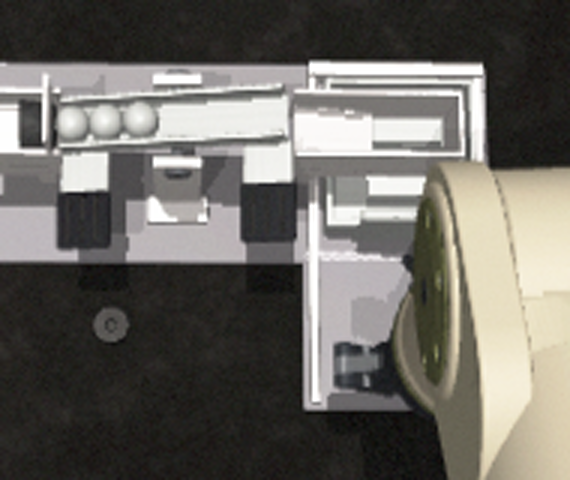

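View pics/side3.png

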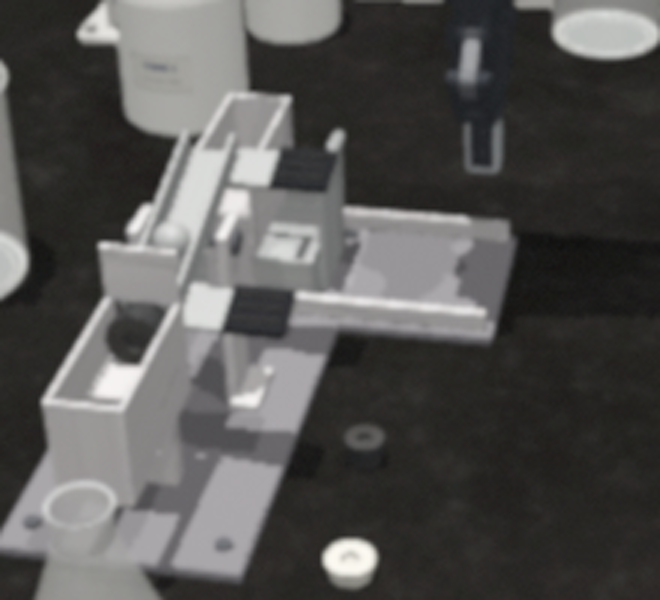

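Run:
```python
from h import *
p=arm.snapshot("top")
for r in range(166,224,1): print(r,[ "%.0f,%.0f,%.0f"%tuple(X) for X in (depthpt(p,(r,cc)) for cc in (350,360,370,378,385,392))])
a=p["pixels"][160:240,335:415]
cv2.imwrite("pics/z4.png",cv2.resize(a,None,fx=7,fy=7,interpolation=cv2.INTER_CUBIC))
```

```text
166 ['743,-13,-1', '743,-34,0', '744,-55,-0', '744,-72,1', '744,-87,1', '744,-102,1']
167 ['741,-13,-1', '741,-34,-0', '742,-55,-0', '742,-72,1', '742,-87,0', '742,-102,1']
168 ['739,-13,0', '739,-34,-0', '739,-55,1', '739,-72,2', '740,-87,1', '740,-102,1']
169 ['737,-13,-0', '737,-34,-0', '737,-55,1', '737,-72,2', '737,-86,3', '738,-102,-1']
170 ['735,-13,-1', '734,-34,1', '734,-55,3', '735,-72,2', '735,-86,3', '736,-102,-0']
171 ['724,-10,30', '724,-30,28', '724,-51,29', '725,-67,29', '725,-82,30', '724,-96,33']
172 ['721,-10,30', '722,-30,29', '722,-51,31', '722,-67,31', '722,-81,30', '722,-95,34']
173 ['719,-10,29', '719,-30,31', '720,-50,31', '720,-67,30', '720,-81,30', '720,-96,32']
174 ['718,-10,29', '717,-30,30', '718,-51,30', '718,-67,29', '719,-82,28', '718,-96,31']
175 ['715,-9,32', '715,-30,31', '717,-51,27', '717,-67,28', '717,-82,26', '717,-96,28']
176 ['710,-8,41', '710,-28,43', '715,-51,26', '715,-67,28', '715,-82,25', '715,-96,28']
177 ['707,-8,42', '708,-28,43', '709,-49,39', '710,-66,37', '709,-79,42', '709,-94,42']
178 ['705,-8,42', '707,-29,39', '707,-49,38', '70
[... 3379 characters left out ...]
33,-11,13', '633,-31,13', '634,-52,13', '634,-69,11', '541,-3,478', '538,-8,496']
217 ['631,-11,13', '631,-31,12', '632,-52,12', '632,-69,12', '540,-3,478', '537,-8,497']
218 ['629,-11,12', '629,-31,12', '630,-52,11', '630,-69,12', '539,-3,479', '535,-8,498']
219 ['626,-11,15', '627,-31,14', '627,-52,13', '611,-55,98', '538,-3,480', '534,-8,498']
220 ['620,-8,40', '625,-31,13', '610,-40,95', '609,-55,99', '536,-3,480', '533,-8,498']
221 ['617,-8,42', '608,-22,92', '607,-40,96', '607,-55,99', '535,-3,481', '532,-8,498']
222 ['615,-8,41', '606,-22,92', '606,-40,96', '542,-2,436', '534,-3,483', '531,-8,498']
223 ['613,-8,42', '609,-25,65', '604,-40,96', '541,-2,437', '533,-3,481', '530,-7,499']
```

View pics/z4.png

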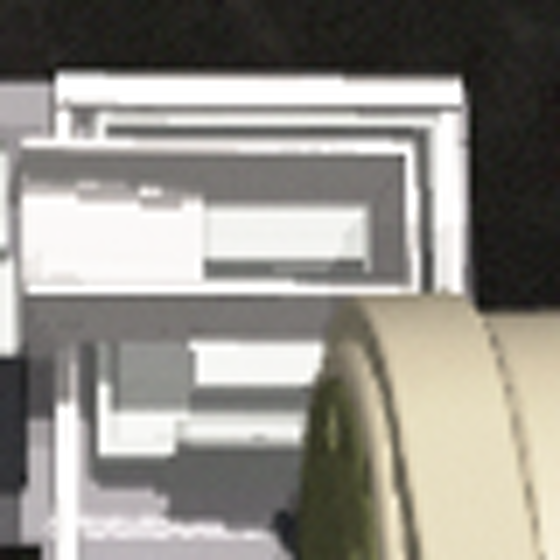

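The tray's centre is at x≈660, the same as the pivot's x≈659. Its rear wall is within about 5 mm of the back rail, so it is home. Next is the right pad.

```bash
python3 -m inch '[{"tx":-0.02,"ty":0,"tz":-0.1,"ax":0,"ay":0.0047,"az":0},{"tx":-0.02,"ty":0,"tz":-0.2,"ax":0,"ay":0.0047,"az":0},{"tx":-0.02,"ty":0,"tz":-0.27,"ax":0,"ay":0.0047,"az":0},{"tx":-0.02,"ty":0,"tz":-0.27,"ax":0,"ay":0.0047,"az":0}]' 0; python3 to.py 598 41 180 0
```

```text
clock: 5.4
tool_pos: [500.9, -54.0, 209.5]
orientation: [0.001, 1.0, -0.0, 0.005]
wrist_force: [0.8, -0.0, -0.1]
width: -0.1
t 5.4 pos [500.9 -54.  209.5] F [ 0.79 -0.01 -0.11] w -0.1 yaw -0.0 tool z [ 0.011 -0.002 -1.   ]
shift [ 0.1936 -0.1902  0.0606]
turn [ 0.0003 -0.0017 -0.    ]
```

```bash
python3 -m inch '[{"tx":0.194,"ty":-0.19,"tz":0,"ax":0,"ay":-0.0017,"az":0},{"tx":0.194,"ty":-0.19,"tz":0,"ax":0,"ay":-0.0017,"az":0},{"tx":0.194,"ty":-0.19,"tz":0.03,"ax":0,"ay":-0.0017,"az":0},{"tx":0.194,"ty":-0.19,"tz":0.06,"ax":0,"ay":-0.0017,"az":0},{"tx":0.194,"ty":-0.19,"tz":0.06,"ax":0,"ay":-0.0017,"az":0}]' 0; python3 to.py 598 41 145 0
python3 - <<'E'
from h import *
for n in ["top","side"]:
    p=arm.snapshot(n); a=p["pixels"][150:310,240:430] if n=="top" else p["pixels"][130:330,200:420]
    cv2.imwrite(f"pics/{n}5.png",cv2.resize(a,None,fx=3,fy=3,interpolation=cv2.INTER_CUBIC))
E
```

```text
clock: 5.9
tool_pos: [597.1, 42.1, 176.5]
orientation: [0.001, 1.0, 0.001, -0.003]
wrist_force: [-0.5, -0.7, -0.5]
width: 0.2
t 5.9 pos [597.1  42.1 176.5] F [-0.52 -0.72 -0.54] w 0.2 yaw 0.002 tool z [-0.006 -0.002 -1.   ]
shift [0.0022 0.002  0.0629]
turn [0.0003 0.0009 0.0004]
```

View pics/top5.png

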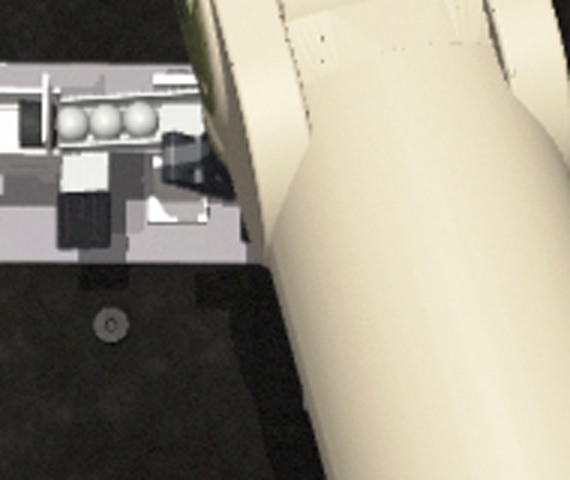

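View pics/side5.png

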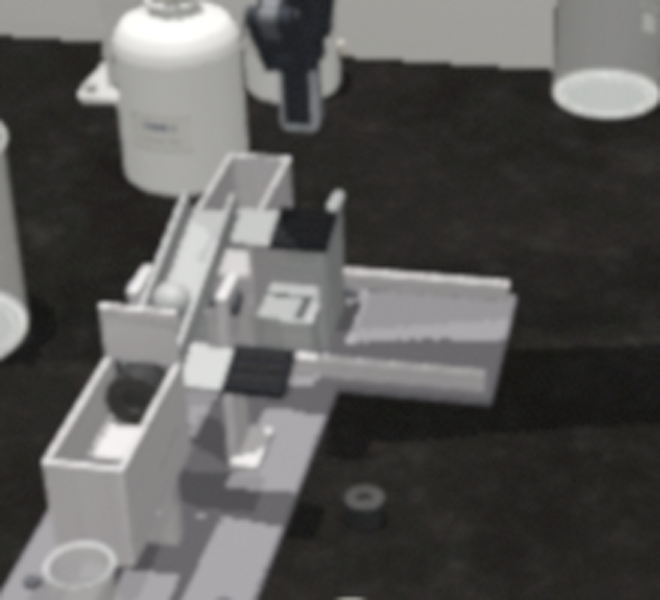

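In the side view the fingertips hang right above the right pad at (305,225). I'll go down to just above it and then press steadily.

```bash
python3 -m inch '[{"tx":0.002,"ty":0,"tz":0.04,"ax":0,"ay":0,"az":0},{"tx":0.002,"ty":0,"tz":0.06,"ax":0,"ay":0,"az":0},{"tx":0.002,"ty":0,"tz":0.075,"ax":0,"ay":0,"az":0},{"tx":0.002,"ty":0,"tz":0.087,"ax":0,"ay":0,"az":0},{"tx":0.002,"ty":0,"tz":0.099,"ax":0,"ay":0,"az":0}]' 0; python3 to.py 598 41 110 0
```

```text
clock: 6.5
tool_pos: [598.9, 39.9, 130.3]
orientation: [0.001, 1.0, -0.001, -0.0]
wrist_force: [-0.4, 0.6, 0.3]
width: 0.1
t 6.5 pos [598.9  39.9 130.3] F [-0.43  0.64  0.32] w 0.1 yaw -0.001 tool z [-0.001 -0.003 -1.   ]
shift [-0.0018 -0.0023  0.0407]
turn [ 0.0004  0.0001 -0.0002]
```

```bash
python3 -m inch '[{"tx":0,"ty":0,"tz":0.012,"ax":0,"ay":0,"az":0},{"tx":0,"ty":0,"tz":0.022,"ax":0,"ay":0,"az":0},{"tx":0,"ty":0,"tz":0.028,"ax":0,"ay":0,"az":0}]' 0; python3 to.py 598 41 110 0
```

```text
clock: 6.8
tool_pos: [598.8, 39.9, 115.9]
orientation: [0.001, 1.0, -0.0, -0.001]
wrist_force: [-0.4, -0.7, -0.2]
width: 0.2
t 6.8 pos [598.8  39.9 115.9] F [-0.4  -0.67 -0.23] w 0.2 yaw -0.001 tool z [-0.001 -0.003 -1.   ]
shift [-0.0016 -0.0023  0.0117]
turn [ 0.0004  0.0002 -0.0002]
```

```bash
python3 -m inch '[{"tx":0,"ty":0,"tz":0.007,"ax":0,"ay":0,"az":0},{"tx":0,"ty":0,"tz":0.013,"ax":0,"ay":0,"az":0},{"tx":0,"ty":0,"tz":0.015,"ax":0,"ay":0,"az":0},{"tx":0,"ty":0,"tz":0.015,"ax":0,"ay":0,"az":0},{"tx":0,"ty":0,"tz":0.015,"ax":0,"ay":0,"az":0}]' 0; python3 to.py 598 41 110 0
python3 - <<'E'
from h import *
for n in ["top","side"]:
    p=arm.snapshot(n); a=p["pixels"][150:310,240:430] if n=="top" else p["pixels"][130:330,200:420]
    cv2.imwrite(f"pics/{n}6.png",cv2.resize(a,None,fx=3,fy=3,interpolation=cv2.INTER_CUBIC))
E
```

```text
clock: 7.3
tool_pos: [598.8, 40.0, 108.5]
orientation: [0.001, 1.0, -0.0, -0.001]
wrist_force: [0.3, -0.8, 0.4]
width: -0.3
t 7.3 pos [598.8  40.  108.5] F [ 0.35 -0.81  0.41] w -0.3 yaw -0.001 tool z [-0.001 -0.003 -1.   ]
shift [-0.0017 -0.0021 -0.003 ]
turn [ 0.0004  0.0002 -0.0001]
```

View pics/side6.png

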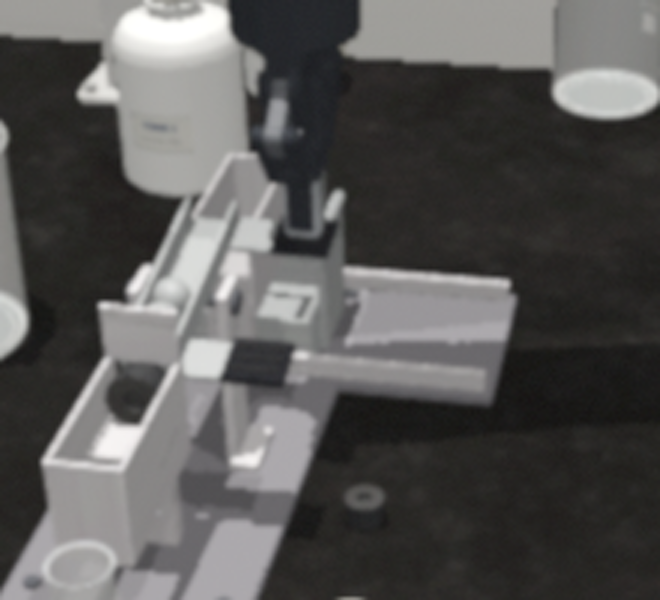

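View pics/top6.png

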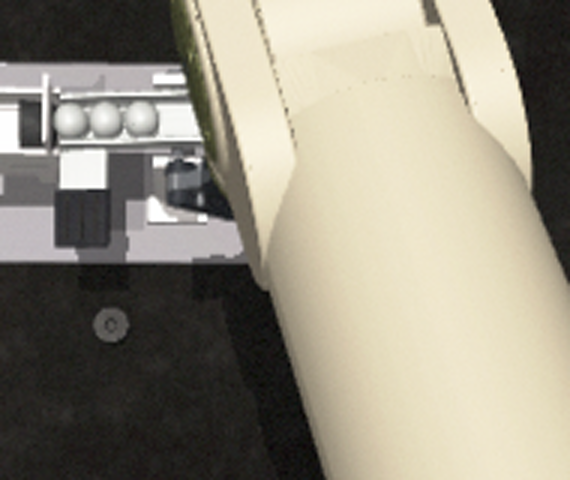

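Run:
```python
from h import *
p=arm.snapshot("side"); s=arm.read_state()
t=s["tool_pos"]; print(t,s["wrist_force"],s["q"])
q=proj(p,[t,t+[0,0,10],t+[0,0,20],[598,41,124]]); print((q-[200,130])*3)
for n in ("gate_pad_right","gate_pad_left"):
    print(n,[(r["conf"],(np.array(r["location"])-[130,200])*3,depthpt(p,r["location"])) for r in arm.place_of(p,n)[:2]])
a=p["pixels"][170:270,240:340]; cv2.imwrite("pics/z7.png",cv2.resize(a,None,fx=6,fy=6,interpolation=cv2.INTER_CUBIC))
```

```text
[598.82434101  39.9145827  108.48014294] [ 0.24254358 -0.80505213  0.88338094] [ 0.19011718  0.42703698 -0.41064366  1.56026938  0.18139092  1.19333589
 -1.8266416 ]
[[306.76430031 265.74628912]
 [306.09666414 251.35050586]
 [305.42219933 236.81007021]
 [306.63484735 244.31678048]]
gate_pad_right [(0.74, array([231. , 297.9]), array([600.91288671,  48.81876398, 137.04683264]))]
gate_pad_left [(0.97, array([359.7, 260.7]), array([595.99837421, 158.08906169, 116.14418967])), (0.73, array([527.1, 354.3]), array([548.34694042, 150.26212643,   0.85726258]))]
```

View pics/z7.png

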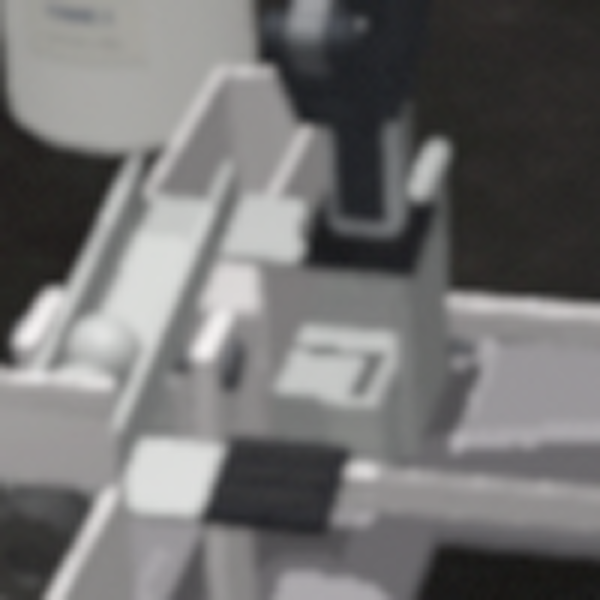

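The left pad is at z≈116 and the fingertip shows at about z 128, so the gate is only part-way over. The real tips sit roughly 20 mm above the reported TCP. I'll keep pressing slowly.

```bash
python3 -m inch '[{"tx":0,"ty":0,"tz":0.008,"ax":0,"ay":0,"az":0},{"tx":0,"ty":0,"tz":0.016,"ax":0,"ay":0,"az":0},{"tx":0,"ty":0,"tz":0.022,"ax":0,"ay":0,"az":0},{"tx":0,"ty":0,"tz":0.026,"ax":0,"ay":0,"az":0}]' 0
cat > look.py <<'E'
import sys; from h import *
for n in ["top","side"]:
    p=arm.snapshot(n); a=p["pixels"][150:310,240:430] if n=="top" else p["pixels"][170:270,220:340]
    cv2.imwrite(f"pics/{n}{sys.argv[1]}.png",cv2.resize(a,None,fx=3 if n=="top" else 5,fy=3 if n=="top" else 5,interpolation=cv2.INTER_CUBIC))
    for m in ("gate_pad_right","gate_pad_left"):
        print(n,m,[(r["conf"],depthpt(p,r["location"]).round(1)) for r in arm.place_of(p,m)[:1]])
E
python3 look.py 8
```

```text
clock: 7.95
tool_pos: [598.7, 39.6, 95.0]
orientation: [0.001, 1.0, -0.001, -0.001]
wrist_force: [0.3, -2.0, 1.1]
width: 0.1
top gate_pad_right []
top gate_pad_left [(0.98, array([602.5, 154.1, 130.8]))]
side gate_pad_right [(0.64, array([604.3,  54.5, 131.7]))]
side gate_pad_left [(0.96, array([604. , 151.1, 130.5]))]
```

View pics/side8.png

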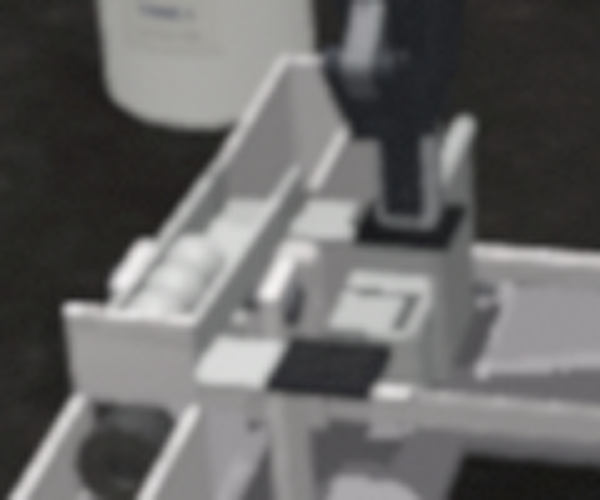

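The left pad has risen to z 131, so the gate is past level. I'll keep pressing.

```bash
python3 -m inch '[{"tx":0,"ty":0,"tz":0.006,"ax":0,"ay":0,"az":0},{"tx":0,"ty":0,"tz":0.012,"ax":0,"ay":0,"az":0},{"tx":0,"ty":0,"tz":0.016,"ax":0,"ay":0,"az":0},{"tx":0,"ty":0,"tz":0.016,"ax":0,"ay":0,"az":0},{"tx":0,"ty":0,"tz":0.016,"ax":0,"ay":0,"az":0}]' 0
python3 look.py 9
```

```text
clock: 8.75
tool_pos: [598.5, 40.3, 87.3]
orientation: [0.001, 1.0, -0.0, -0.001]
wrist_force: [0.1, 0.8, 0.7]
width: 0.0
top gate_pad_right []
top gate_pad_left [(0.97, array([599.5, 150.1, 140.2]))]
side gate_pad_right []
side gate_pad_left [(0.72, array([599.4, 153.4, 139.7]))]
```

View pics/side9.png

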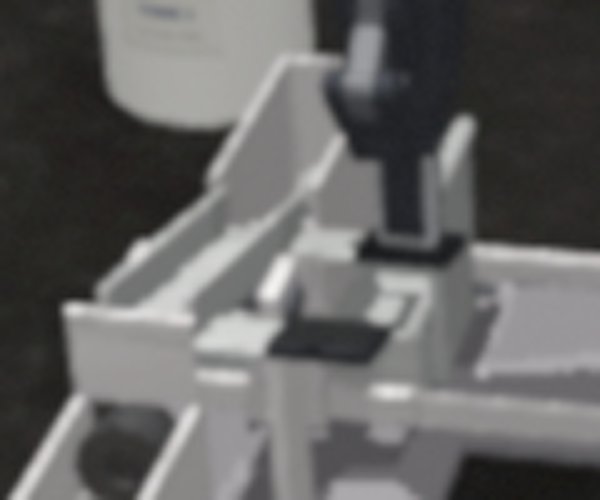

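The gate is at its stop (left pad at z≈140) and the trough is empty. I'll give it a small extra press, then lift off.

```bash
python3 -m inch '[{"tx":0,"ty":0,"tz":0.004,"ax":0,"ay":0,"az":0},{"tx":0,"ty":0,"tz":0.006,"ax":0,"ay":0,"az":0},{"tx":0,"ty":0,"tz":0.006,"ax":0,"ay":0,"az":0}]' 0
python3 -m inch '[{"tx":0,"ty":0,"tz":-0.06,"ax":0,"ay":0,"az":0},{"tx":0,"ty":0,"tz":-0.14,"ax":0,"ay":0,"az":0},{"tx":0,"ty":0,"tz":-0.24,"ax":0,"ay":0,"az":0},{"tx":0,"ty":0,"tz":-0.24,"ax":0,"ay":0,"az":0}]' 0
python3 to.py 440 -300 210 0
```

```text
clock: 9.35
tool_pos: [598.9, 40.2, 86.5]
orientation: [0.001, 1.0, -0.0, 0.0]
wrist_force: [-7.4, -1.2, 15.0]
width: -0.1
clock: 9.75
tool_pos: [602.5, 41.4, 214.4]
orientation: [0.001, 1.0, -0.0, 0.006]
wrist_force: [0.4, 0.1, -0.2]
width: 0.0
t 9.75 pos [602.5  41.4 214.4] F [ 0.37  0.06 -0.25] w 0.0 yaw -0.001 tool z [ 0.012 -0.002 -1.   ]
shift [-0.3246  0.6831  0.0061]
turn [ 0.0003 -0.0019 -0.0001]
```

```bash
python3 -m inch '[{"tx":-0.32,"ty":0.68,"tz":0,"ax":0,"ay":0,"az":0},{"tx":-0.32,"ty":0.68,"tz":0,"ax":0,"ay":0,"az":0},{"tx":-0.32,"ty":0.68,"tz":0,"ax":0,"ay":0,"az":0},{"tx":-0.32,"ty":0.68,"tz":0,"ax":0,"ay":0,"az":0},{"tx":-0.32,"ty":0.68,"tz":0,"ax":0,"ay":0,"az":0}]' 0
python3 -m inch '[{"tx":-0.1,"ty":0.25,"tz":0,"ax":0,"ay":0,"az":0},{"tx":-0.1,"ty":0.25,"tz":0,"ax":0,"ay":0,"az":0},{"tx":-0.1,"ty":0.25,"tz":0,"ax":0,"ay":0,"az":0},{"tx":-0.1,"ty":0.25,"tz":0,"ax":0,"ay":0,"az":0}]' 0
python3 - <<'E'
from h import *
for n in ["top","side"]:
    p=arm.snapshot(n); a=p["pixels"][150:310,220:430] if n=="top" else p["pixels"][150:350,200:420]
    cv2.imwrite(f"pics/{n}10.png",cv2.resize(a,None,fx=3,fy=3,interpolation=cv2.INTER_CUBIC))
    for m in ("gate_pad_right","gate_pad_left","tray_plate","ball_0_center","stopper_a","flask"):
        print(n,m,[(r["conf"],np.round(r["location"]),depthpt(p,r["location"]).round(0)) for r in arm.place_of(p,m)[:3]])
E
```

```text
clock: 10.25
tool_pos: [493.0, -188.0, 211.0]
orientation: [0.001, 1.0, -0.0, 0.006]
wrist_force: [1.6, -0.4, -1.0]
width: -0.1
clock: 10.65
tool_pos: [439.1, -319.6, 210.1]
orientation: [0.002, 1.0, -0.005, 0.006]
wrist_force: [0.1, 0.1, 0.0]
width: -0.0
top gate_pad_right [(0.57, array([223., 332.]), array([601.,  32., 110.]))]
top gate_pad_left [(0.73, array([217., 175.]), array([614., 329.,  77.])), (0.72, array([216., 267.]), array([606., 151., 141.]))]
top tray_plate [(0.68, array([224., 378.]), array([604., -57.,  81.]))]
top ball_0_center [(0.51, array([219., 176.]), array([612., 330.,  70.])), (0.5, array([203., 380.]), array([639., -57., 113.]))]
top stopper_a [(0.42, array([266., 229.]), array([528., 233.,   8.])), (0.4, array([261., 278.]), array([539., 134.,  17.]))]
top flask [(0.79, array([217., 178.]), array([615., 325.,  70.]))]
side gate_pad_right [(0.8, array([216., 299.]), array([607.,  34., 110.]))]
side gate_pad_left [(0.95, array([235., 286.]), array([598., 150., 140.]))]
side tray_plate [(0.72, array([210., 315.]), array([ 628., -189.,   -2.]))]
side ball_0_center []
side stopper_a [(0.69, array([304., 323.]), array([540., 149.,   5.])), (0.6, array([340., 314.]), array([533., 250.,  12.]))]
side flask [(0.93, array([380., 234.]), array([618., 381.,  39.])), (0.29, array([236., 285.]), array([600., 153., 140.]))]
```

View pics/top10.png

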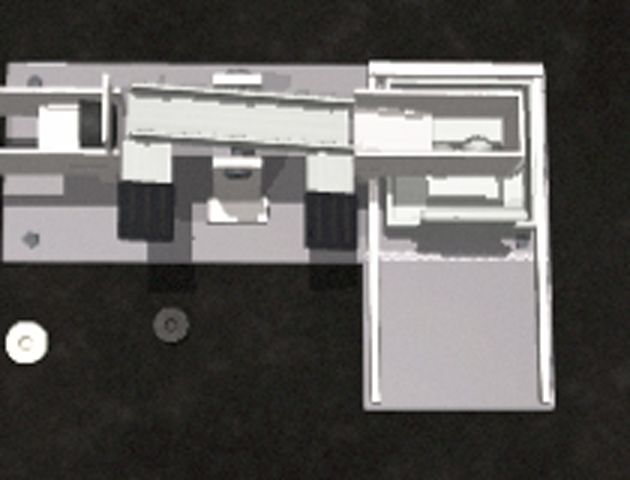

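View pics/side10.png

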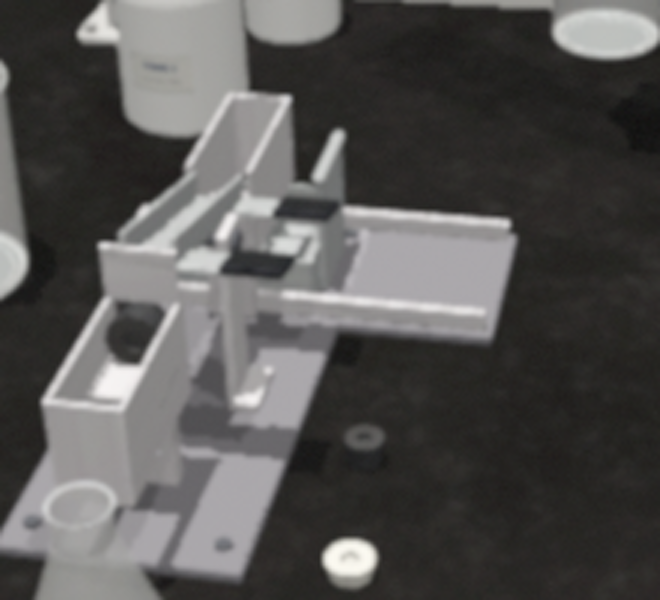

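Run:
```python
from h import *
p=arm.snapshot("top")
for r in range(188,224,1): print(r," ".join("%3.0f"%(depthpt(p,(r,cc))[2]) for cc in range(340,400,2)))
a=p["pixels"][170:235,335:405]; cv2.imwrite("pics/z11.png",cv2.resize(a,None,fx=8,fy=8,interpolation=cv2.INTER_CUBIC))
w=arm.snapshot("wrist"); cv2.imwrite("pics/w11.png",w["pixels"]); print(ray(w,(240,320)))
print(arm.read_state()["clock"])
```

```text
188  88  88  86  86  84  84  83  82  81  80  79  79  77  70  71  72  71  71  69  69  70  71  74  72  80  97 115 121  39  24
189  90  87  86  85  85  84  83  82  81  80  78  78  69  63  64  66  64  62  65  65  64  63  64  65  73  96 115 121  41  25
190  90  87  86  86  85  85  84  82  81  80  79  78  62  13  14  14  14  15  14  13  13  13  13  62  73  95 115 121  41  26
191  89  88  87  87  85  85  84  81  81  81  79  78  15  12  12  13  13  13  13  12  12  12  12  12  72  94 116 122  41  25
192  90  88  86  87  85  85  84  82  81  80  79  77  14  13  12  12  13  13  13  12  12  11  12  13  72  94 114 122  40  24
193  88  88  85  86  85  85  84  82  81  82  81  77  13  13  12  12  13  13  13  12  11  11  12  12  71  93 115 123  39  25
194  88  88  86  85  85  85  83  82  82  80  80  77  13  13  12  12  12  12  13  12  12  11  12  12  71  93 114 122  39  25
195  89  88  87  85  85  85  83  82  82  80  80  79  13  13  12  12  12  12  14  27  14  11  12  12  72  95 114 122  39  25
196  88  88  87  85  86  85  83  81  81  79  80  79  13  13  13  12  12  13  28  32  31  14  12  12  72  95 
[... 2772 characters left out ...]
 12  12  12  13  13  13  14  13  13  13  12  13  13  13  15  14  13  14  12  12  13  23  34  43
220   9  10  22   9  34  41  12  12  12  12  15  95  97  97  97  97  98  96  97  98  96  97  98  98  99  98  96  96  34  43
221   9  11  22   8  35  40  11  12  12  12  94  99  98  97  98  98  97  97  98  99  97  98  98  99  99  99  98  98  41  43
222   9  10  22  10  34  41  12  12  12  12  94  98  97  97  97  97  97  96  96  98  98  98  98  98  97  99  98  97  41  41
223   9  11  22  11  31  43  14  13  13  11  65  97  95  96  96  96  96  95  95  97  96  95  97  95  95  95  96  96  41  41
(array([ 511.73162092, -312.28898994,  378.63516068]), array([-0.26581816,  0.00508723, -0.96404371]))
11.45
```

View pics/z11.png

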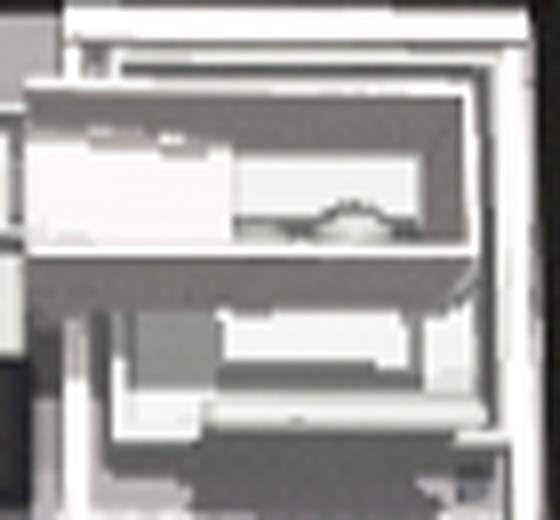

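View pics/w11.png

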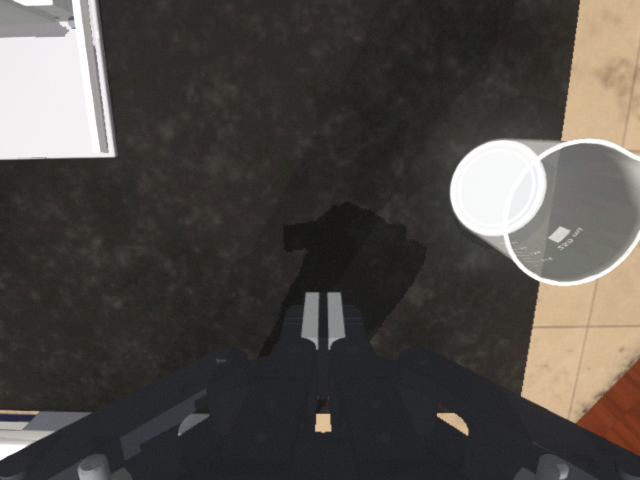

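```bash
python3 -c "
from cell import arm
print(arm.read_state()['wrist_force']); print(arm.hand_in())"
```

```text
[-0.31456008  0.46594478  0.34189635]
the job is handed in; nothing more can be done
None
```

The tray is home, the gate is rocked fully over to the right, and all three balls look to be in the tray. I handed the job in at about 11.5 s. The hand-in reports no verdict.

**What I did**
- **Tray:** with the gripper shut, I pushed the tray about 67 mm by its front plate until it stopped, at about 33 N. Then I backed off.
- **Gate:** I pressed the right pad down slowly until the gate reached its stop, lifted off, and moved the arm clear.

**Last checks**
- **Tray position:** its centre is at x≈660 mm, matching the pivot at about 659 mm. About 5 mm showed between its rear wall and the back rail, so it is within the 10 mm allowed.
- **Gate:** the left pad is at z≈140 mm and the right pad at z≈110 mm, which is fully over.
- **Balls:** the trough and chute are empty. The depth picture shows three ball tops at about z 34 mm on the tray floor. They are partly hidden by the chute wall, and the third shows only at its edge, so I could not measure the centres exactly.
- **Bystanders:** the flask and both loose stoppers are where they started, within the finder's scatter. Nothing was touching the robot.

**What disagreed**
- **Fingertip height:** during the press the fingertips showed about 20 mm higher in the side picture than the reported TCP. The first press left the gate short of level, so I went on by the pictures until it was over.
- **Detections:** the network found no balls in the side view, and its top-view detections were weak or wrong. The ball check rests on my reading of the depth map.

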